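# Refit the dial knob on the darkroom timer

### The arm

A 6-joint arm with a two-finger parallel gripper is mounted at the origin on the work surface. World frame = base frame: x ahead of the robot, y to its left, z up, the work surface at z = 0. Lengths are in m, angles in rad, forces in N, time in s.
With the tool pointing down it reaches from about 0.35 to 0.925 m from the base axis. Payload 6.4 kg.
Tool frame: the origin (TCP) lies on the centre line of the jaws, within the pads' length; the fingertips stand 19 mm ahead of it and the grasp point (between the pads) is the TCP (manip.tip_extent is the distance from the TCP to the fingertips, in m); z points along the fingers, y is the line along which they close (so a half turn about z gives the same grasp; the last joint's range is limited). The gripper opens to 94 mm and grips with 3 to 60 N. Pads are 16 mm wide; open, the fingers measure 119 mm over their backs; the gripper's body (75 mm by 177 mm) begins 78 mm behind the grasp point.
Start: joints at [-1.294, 0.245, 1.558, -0, 1.339, -0.174], TCP at [0.283, -0.585, 0.224] pointing down, gripper open.
Joint ranges: [-3.13, 3.13], [-1.02, 2.26], [0.13, 2.54], [-0.95, 4.09], [0.21, 2.88], [-2.74, 2.74]. Speed limits (rad/s): [2.57, 2.57, 3.14, 3.14, 3.14, 3.14].

### API

Orientations are given as a unit quaternion [w, x, y, z].
In Python, from bench import get_obs, cams, manip, finder gives the robot as it stands.
- The arm moves only by the tool arm_command, never from a script. Its argument "rows" is a list of rows, each a list of 2 entries, a list of its own where there are three numbers: the shift along the tool's x, y, z in mm, then the turn, a rotation vector about the tool's x, y, z in degrees. In form: [[[x, y, z], [wx, wy, wz]], ...]. A call has 1 to 10 rows; each row is the pose to reach, as a shift and turn from the pose commanded when the call began, along the tool's axes at that moment; what a row does not reach only later rows make up. A row lasts 1/8 s, in which the tool goes at most 62.5 mm and 10.7 degrees, less where a joint would pass 70% of its speed; a pose out of reach is approached as far as the arm can. A call with a gripper value outside its range is refused whole. "jaw" is the closure, from 0 (fully open) to 1 (shut), set as the call begins (left out, the last holds). The fingers move at their own pace and stop on an object; the grip force is fixed at half the most. Time passes only in rows, so rows that repeat a pose let the fingers close. It gives the time, the measured TCP pose, the force, the opening and the grip force at its end, in the units of the state.
- get_obs(): the state, without advancing time (a new reading comes with each control period).
- cams.grab_frame(name): name is "scene" or "top" or "wrist"; returns (picture, depth): 420x560x3 uint8, blue, green, red; 420x560 float32, m along the optical axis (not along the pixel's ray), 0 where there is no reading.
- cams.camera_info(name): a dict with "K" (3x3 intrinsics, pixels), "extrinsics" (4x4, takes a point from world to camera coordinates); the wrist camera has in their place "mount" (4x4, takes a point from camera to tool coordinates, whose origin is the TCP and whose axes are the flange's). Camera axes: x right, y up, looking along -z (the intrinsics and any distortion apply to the point x, -y, -z); pixel columns grow to the right and rows downward; lengths in m; the calibration is good to about 2 mm. A picture is of the moment at which its call begins: read the wrist's pose just before it. camera_info takes no time and is no camera call.
- manip.hand_in(): hands the job in; it is judged then, once.
Trained networks look in the newest picture that a camera, given by its name, has taken for a name from the list of things; names that differ only in an ending like _2 or _b are one class to them, and where a whole thing is asked for, a point or a joint stands for the part that bears it (a point fixed in the world has none). Each returns a list of dicts, best first, with "confidence" (0 to 1); they miss things now and then, are a little off and sometimes report something else, mostly with a low value. They report only what shows in the picture. A call takes as long as a camera call. They do not tell look-alikes from the thing itself.
- finder.find_in(name, camera): "centre" ([x, y, z] in m, in the coordinates of the camera as it stood for that picture, good to about 4 mm: the middle of the surface that is visible of it).
- finder.outline_of(name, camera): "mask" (420x560 bool, what is visible of it).
- finder.tip_of(name, camera): "centre" ([x, y, z] in m, in the coordinates of the camera as it stood for that picture, good to about 4 mm: a listed point, or the origin of a listed thing).
The state is a dict: "t": time; "joints": joint angles; "qd": joint speeds; "tau": joint torques, N m; "tool_pos": TCP position; "ee_rot": TCP orientation; "wrist_force": force on the tool from outside, world axes, zero at the start; "torque": the same for the moment, N m; "finger_gap": opening from 0.0 (shut) to 1.0 (fully open); "finger_force": force on a finger pad.
Only numpy, scipy, OpenCV 4.12 (cv2) and the standard library are available. Lean on these libraries where they do the work, as an engineer would, in place of code of your own. Each camera call takes 0.05 s, during which the arm holds its last target. There are 200 camera calls.

### The job

The dial knob has come off the enlarger's exposure timer. Put it back on the keyed shaft: press it down only lightly, as with one finger, while slowly turning it until it drops fully home, then turn the dial on until its pointer is at the red mark, and let go. Never bear down hard on the timer, and leave the other things on the bench where they are.

Things in the scene. Friction and masses are not known exactly. Their poses are not given: they have to be found in the camera images.
- knob_mid (a point): The loose black dial knob (45 g), upright on the bench: a round grip disc 44 mm across, 18 mm high, on a square hub 30 mm wide, 20 mm high (38 mm in all). The point is on its axis half-way up, 19 mm above its underside; the grip disc reaches from 1 to 19 mm above the point. z is up along the axis, x points the way of the white pointer line on its top.
- knob_foot (a point): Centre of the knob's underside, same axes: here opens the bore, 12.5 mm wide and 20 mm deep, with one keyway 6.6 mm wide on the pointer's side (+x), as deep as the bore.
- knob_pointer (a point): The outer end of the knob's white pointer line, at the rim of its top: 21 mm along the knob's x from its axis, 38 mm above its underside.
- shaft_seat (a point): On the axis of the timer's bare upright shaft: centre of the top of the collar (29 mm across, 4 mm above the timer's flat top) on which the knob's underside rests when home; knob_mid is then 19 mm above it. The axes are those of the timer, not of the turning shaft: z up, x away from the timer's front. The shaft turns with slight friction (0.04 N m), and stays where it is left.
- shaft_tip (a point): The ball-shaped upper end of the steel post, 10 mm across, 20 mm above the collar. A brass key, 5 mm wide, flat-topped and 9 mm high above the collar, sticks out from one side of the post to 12.5 mm from the axis. A knob turned wrongly stops with its underside 9 mm above the collar, its bore round the post. Post, key and collar are greased and slippery.
- red_mark (a point): The red mark on the white dial plate, 46 mm from the shaft's axis along the timer's +x, a quarter turn clockwise (from above) of its +y. Which way the key points is not measured: at the start 0.1 to 1.3 rad clockwise of the timer's +y. The shaft turns from a stop at +y clockwise to a stop at 2.4 rad.
- timer: The exposure timer: a grey box fixed to the bench, 160 mm (x) by 200 mm (y), 65 mm high, the shaft at the centre of its flat top with a white dial plate 112 mm across round it; two small buttons, 6 mm high, at its front corners. Origin at the centre of its underside; its front faces -x, z up. More than 40 N of contact force on it or its shaft harms it.
- lens_mid (a point): A dark enlarger lens, 48 mm across and 34 mm high, standing on the bench; the point is its centre. To be left alone.
- film_can_mid (a point): A black film can with a grey lid, 34 mm across and 52 mm high, standing; the point is its centre. To be left alone.
- loupe_mid (a point): A loupe with a clear foot, 48 mm across and 40 mm high, standing; the point is its centre. To be left alone.
- screwdriver_grip (a point): A screwdriver 160 mm long, lying; the point is in its handle. To be left alone.
- dust_brush_grip (a point): A dust brush, lying; the point is in its handle. To be left alone.
Not all that is in view belongs to the job. Leave any orange look-alike of the part that bears knob_mid alone.

How it is judged:
On the way:
1. the knob has dropped home on the keyed shaft (z of knob_mid in the frame of shaft_seat between 0.016 and 0.0215 m and horizontal distance between knob_mid and shaft_seat below 0.003 m and angle between knob_mid's own z axis and vertical below 0.1 rad), for 0.2 s.
At the end, for the whole second after the job is handed in: The knob is fully home on the shaft (its underside within 2.5 mm of the collar, its axis within 3 mm of the shaft's, upright within 0.1 rad) and its pointer stands at the red mark within 0.12 rad, with the knob let go (all of step 1 and angle between the x axis of knob_mid and the x axis of shaft_seat, either way round below 0.12 rad and x of knob_pointer in the frame of shaft_seat above 0.01 m); the robot touches nothing.
It fails at once if the timer and its shaft are pressed with more than 40 N (contact force between timer and anything else above 40 N).
It fails at once if another loose thing on the bench is moved by more than 30 mm (distance of any of lens_mid, film_can_mid, loupe_mid, screwdriver_grip, dust_brush_grip from where it was at the start of the episode above 0.03 m).
It also fails if it takes over 72 s, if anything falls off the work surface, if the arm or the gripper's body presses on something with over 40 N, if the wrist force passes 120 N, or if a joint passes its speed limit or range.

## Working session

There is one attempt and no reset: what is moved stays moved. The work goes in short steps, Python scripts to look and compute and a tool call to move; the robot and the scene stay as the last step left them, time stands still between calls to the robot, and variables do not carry over. Pictures are saved under pics/ and viewed, at most 10 in all, crops included, and the job is handed in when it is done.

Besides the shell and the picture viewer there is one more tool, called by a JSON object that holds its "api" and its "payload", one argument or row to a line. arm_command: Moves the arm, as the interface text tells. Its arguments: {"type":"object","properties":{"rows":{"type":"array"},"jaw":{"type":"number"}},"required":["rows"]}

```bash
mkdir -p pics; cat > h.py <<'E'
from bench import get_obs, cams, manip, finder
import numpy as np, cv2
from scipy.spatial.transform import Rotation as R
def T_tool(o):
    q=o["ee_rot"]; T=np.eye(4); T[:3,:3]=R.from_quat([q[1],q[2],q[3],q[0]]).as_matrix(); T[:3,3]=o["tool_pos"]; return T
def c2w(cam,o=None):
    i=cams.camera_info(cam)
    return T_tool(o or get_obs())@np.array(i["mount"]) if cam=="wrist" else np.linalg.inv(np.array(i["extrinsics"]))
def w(T,p): return (T@np.append(p,1))[:3]
def proj(cam,T,P):
    K=np.array(cams.camera_info(cam)["K"]); p=w(np.linalg.inv(T),P); p=p*[1,-1,-1]; q=K@p; return q[:2]/q[2]
def back(cam,T,u,v,d):
    K=np.array(cams.camera_info(cam)["K"]); r=np.linalg.inv(K)@[u,v,1]; return w(T,r*d*[1,-1,-1])
def plane(cam,T,u,v,z):
    K=np.array(cams.camera_info(cam)["K"]); r=T[:3,:3]@(np.linalg.inv(K)@[u,v,1]*[1,-1,-1]); c=T[:3,3]; return c+r*(z-c[2])/r[2]
E
python3 - <<'E'
from h import *
o=get_obs();print(o["ee_rot"],o["wrist_force"],o["finger_gap"])
for c in ["top","scene"]:
    f,d=cams.grab_frame(c); cv2.imwrite(f"pics/{c}0.png",f); T=c2w(c); print(c,cams.camera_info(c).keys(),T[:3,3].round(3))
    for n in ["knob_mid","shaft_tip","shaft_seat","red_mark","timer","knob_pointer","lens_mid","film_can_mid","loupe_mid"]:
        for r in finder.tip_of(n,c)[:3]: print(n,round(r["confidence"],2),w(T,r["centre"]).round(4),proj(c,T,w(T,r["centre"])).round())
E
```

```text
[-9.44336473e-04  9.74703656e-01  2.23499189e-01 -6.67154699e-05] [-0.2351248   0.309277   -0.08056513] 1.0010341332466945
top dict_keys(['K', 'extrinsics']) [ 0.398 -0.037  1.028]
knob_mid 0.78 [ 0.5338 -0.0496  0.0204] [288. 224.]
knob_mid 0.66 [ 0.6143 -0.1147 -0.0028] [315. 193.]
knob_mid 0.63 [ 0.6109 -0.1208  0.0216] [319. 192.]
shaft_tip 0.78 [0.5429 0.191  0.0921] [178. 213.]
shaft_tip 0.66 [ 0.6186 -0.0946  0.0395] [308. 187.]
shaft_seat 0.74 [0.5444 0.1921 0.0721] [180. 214.]
red_mark 0.81 [0.5914 0.1826 0.0654] [186. 194.]
timer 0.59 [0.5472 0.1909 0.0016] [187. 217.]
knob_pointer 0.84 [ 0.5155 -0.0474  0.0396] [287. 231.]
knob_pointer 0.73 [ 0.6164 -0.0958  0.0366] [309. 189.]
knob_pointer 0.65 [ 0.6088 -0.2304  0.0388] [367. 193.]
lens_mid 0.54 [ 0.4655 -0.1222  0.016 ] [318. 255.]
lens_mid 0.3 [0.546  0.1911 0.0719] [180. 213.]
film_can_mid 0.69 [ 0.5366 -0.249   0.0271] [374. 225.]
film_can_mid 0.46 [ 0.6154 -0.1156  0.0008] [316. 192.]
loupe_mid 0.78 [ 0.4214 -0.3635  0.0227] [425. 277.]
scene dict_keys(['K', 'extrinsics']) [1.048 0.211 0.734]
knob_mid 0.91 [ 0.6092 -0.2149  0.0194] [195. 228.]
knob_mid 0.91 [0.566  0.0203 0.0118] [298. 254.]
knob_mid 0.85 [ 0.656  -0.0302  0.0149] [257. 276.]
shaft_tip 0.56 [0.5438 0.1885 0.0852] [383. 255.]
shaft_seat 0.79 [0.5446 0.1903 0.0693] [383. 261.]
red_mark 0.95 [0.5924 0.1851 0.0646] [372. 280.]
timer 0.8 [ 0.5421  0.1862 -0.0027] [374. 279.]
knob_pointer 0.88 [ 0.6734 -0.0215  0.0321] [257. 280.]
knob_pointer 0.7 [0.5695 0.0422 0.0336] [307. 253.]
knob_pointer 0.63 [ 0.5184 -0.0501  0.0354] [279. 221.]
lens_mid 0.87 [ 0.4631 -0.124   0.0167] [261. 199.]
film_can_mid 0.51 [ 0.5401 -0.2573  0.019 ] [196. 201.]
loupe_mid 0.75 [ 0.4214 -0.3651  0.0154] [188. 159.]
```

```bash
python3 -c "
import cv2,numpy as np
a=cv2.imread('pics/top0.png');b=cv2.imread('pics/scene0.png')
cv2.imwrite('pics/both.png',cv2.resize(np.vstack([a,b]),(400,600)))"
```

```text
(no output)
```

View pics/top0.png

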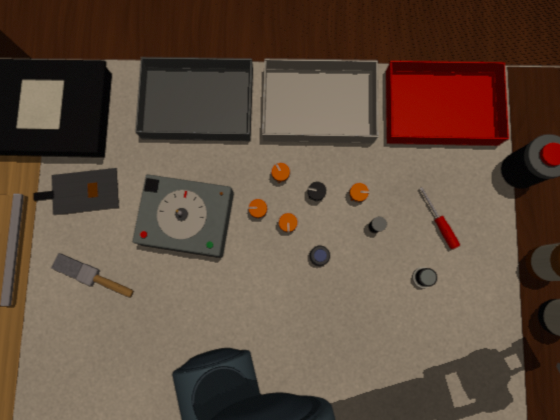

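The top view shows one black knob at (317,191), with orange look-alikes at (281,172), (258,208), (288,222) and (359,192). The black one fits the description and its pointer faces roughly +y. The timer's shaft is at (180,213). I'll fly above the black knob and confirm it there.

{"api": "arm_command", "payload": {
  "rows": [
    [[55,-31,0],[0,0,-6]],
    [[110,-62,0],[0,0,-12]],
    [[165,-92,0],[0,0,-18]],
    [[220,-123,0],[0,0,-24]],
    [[275,-153,0],[0,0,-30]],
    [[330,-184,0],[0,0,-36]],
    [[385,-214,0],[0,0,-42]],
    [[440,-245,0],[0,0,-48]],
    [[500,-279,0],[0,0,-56]],
    [[500,-279,0],[0,0,-60]]
  ],
  "jaw": 0.25
}}

```text
t: 2.25
tool_pos: [0.6131, -0.1127, 0.2244]
ee_rot: [-0.0, 0.73, 0.684, 0.0]
wrist_force: [-0.4, -0.5, -0.0]
finger_gap: 0.749
finger_force: 0.0
```

```bash
python3 - <<'E'
from h import *
print(np.array(cams.camera_info("wrist")["mount"]).round(3))
o=get_obs(); print(o["tool_pos"],o["joints"],o["finger_gap"],o["wrist_force"])
f,d=cams.grab_frame("wrist"); cv2.imwrite("pics/w1.png",f); np.save("w1d.npy",d); T=c2w("wrist",o)
for n in ["knob_mid","knob_pointer","knob_foot"]:
  for r in finder.tip_of(n,"wrist")[:4]: P=w(T,r["centre"]);print(n,round(r["confidence"],2),P.round(4),proj("wrist",T,P).round())
E
```

```text
[[ 0.     0.958  0.287  0.083]
 [ 1.    -0.001  0.001  0.002]
 [ 0.001  0.287 -0.958 -0.16 ]
 [ 0.     0.     0.     1.   ]]
[ 0.61313536 -0.1127122   0.22443662] [-3.63597104e-01  1.83963080e-01  1.62913893e+00  4.38186559e-04
  1.32832583e+00 -2.98296002e-01] 0.7492305399188364 [-0.37980381 -0.50950949 -0.0285354 ]
knob_mid 0.85 [ 0.654  -0.0345  0.018 ] [309. 123.]
knob_mid 0.84 [ 0.5356 -0.0516  0.0213] [212. 144.]
knob_mid 0.75 [0.5675 0.0178 0.0177] [232.  81.]
knob_mid 0.71 [ 0.6136 -0.119   0.0207] [280. 193.]
knob_pointer 0.83 [ 0.6117 -0.235   0.0342] [284. 279.]
knob_pointer 0.82 [0.5662 0.0409 0.042 ] [225.  54.]
knob_pointer 0.69 [ 0.5179 -0.0488  0.0367] [194. 143.]
knob_pointer 0.63 [ 0.6696 -0.023   0.0424] [324. 111.]
knob_foot 0.93 [ 0.6128 -0.1171 -0.0014] [279. 188.]
knob_foot 0.93 [ 0.6593 -0.0313 -0.0018] [311. 120.]
knob_foot 0.61 [ 0.6112 -0.212   0.0025] [282. 253.]
knob_foot 0.61 [ 0.5728  0.0192 -0.0006] [239.  81.]
```

View pics/w1.png

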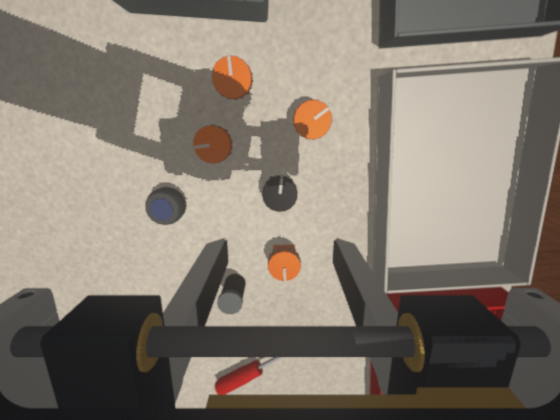

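Black knob at (280,193) with its pointer line towards the picture's top (world +y); the others are orange. I'll measure its disc and pointer exactly.

```bash
cat > kn.py <<'E'
from h import *
o=get_obs(); f,d=cams.grab_frame("wrist"); T=c2w("wrist",o)
g=cv2.cvtColor(f,cv2.COLOR_BGR2GRAY)
ms=finder.outline_of("knob_mid","wrist")
for m in ms:
    k=m["mask"]; v,u=np.nonzero(k)
    if len(u) and np.median(f[k].max(1).astype(int)-f[k].min(1))<40:
        P=np.array([back("wrist",T,a,b,d[b,a]) for a,b in zip(u,v)])
        s=P[:,2]>np.percentile(P[:,2],80)-.004
        c,r=cv2.minEnclosingCircle(np.float32(P[s][:,:2])); print("disc",c,r,"z",np.median(P[s][:,2]))
        W=np.array([plane("wrist",T,a,b,.038) for a,b in zip(u[s],v[s])]); c2,r2=cv2.minEnclosingCircle(np.float32(W[:,:2]));print("plane",c2,r2)
        b=g[v[s],u[s]]>110; q=W[b][:,:2].mean(0); L=W[b][:,:2]; print("line",b.sum(),q, np.degrees(np.arctan2(*(q-c2)[::-1])), np.linalg.svd(L-q)[2][0])
E
python3 kn.py; python3 -c "
import cv2;f=cv2.imread('pics/w1.png');cv2.imwrite('pics/w1c.png',cv2.resize(f[160:225,245:315],None,fx=6,fy=6))"
```

```text
disc (0.6163796186447144, -0.08504831045866013) 0.051663417369127274 z 0.037499298141349224
plane (0.6132559776306152, -0.11480925232172012) 0.021633896976709366
line 24 [ 0.61687872 -0.1119209 ] 38.56476259919314 [ 0.97822338 -0.20755485]Traceback (most recent call last):
  File "kn.py", line 8, in <module>
    P=np.array([back("wrist",T,a,b,d[b,a]) for a,b in zip(u,v)])
                ~~~~^^^^^^^^^^^^^^^^^^^^^^
  File "h.py", line 13, in back
    K=np.array(cams.camera_info(cam)["K"]); r=np.linalg.inv(K)@[u,v,1]; return w(T,r*d*[1,-1,-1])
               ~~~~~~~~~~~~~~~~^^^^^
ValueError: time passes only in moves, steps and waits
```

View pics/w1c.png

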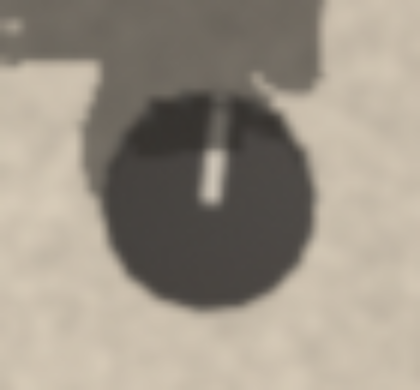

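```bash
sed -i 's/np.array(cams.camera_info(cam)\["K"\])/KK(cam)/' h.py; cat >> h.py <<'E'
import functools
@functools.lru_cache
def KK(cam): return np.array(cams.camera_info(cam)["K"])
E
python3 - <<'E'
from h import *
T=c2w("wrist"); c=plane("wrist",T,279.8,193.3,.038);t=plane("wrist",T,282,175.8,.038);print(c,t,np.degrees(np.arctan2(*(t-c)[1::-1])))
o=get_obs(); print(T_tool(o)[:3,:3].T@(c-o["tool_pos"])*1000, T_tool(o)[:3,:3].round(4).tolist())
E
```

```text
[ 0.61208685 -0.11911324  0.038     ] [ 0.61633018 -0.09776762  0.038     ] 78.75664496538488
[ -2.024645     0.96593059 186.46006863] [[0.0748, 0.9972, -0.0001], [0.9972, -0.0748, -0.0001], [-0.0001, -0.0001, -1.0]]
```

```bash
python3 - <<'E'
from h import *
o=get_obs(); f,d=cams.grab_frame("wrist"); o2=get_obs(); print(o["tool_pos"],o2["tool_pos"]); T=c2w("wrist",o)
g=f.max(2); m=np.uint8((g<95)&(d>0)); 
n,l,s,cc=cv2.connectedComponentsWithStats(m)
K=KK("wrist"); r=np.linalg.inv(K); v,u=np.mgrid[:420,:560]
P=np.einsum('ij,hwj->hwi',r,np.dstack([u,v,np.ones_like(u)]).astype(float))*d[...,None]*[1,-1,-1]; P=P@T[:3,:3].T+T[:3,3]
k=(abs(P[...,2]-.038)<.005)&(np.hypot(P[...,0]-.613,P[...,1]+.116)<.035)
Q=P[k][:,:2]; c,rr=cv2.minEnclosingCircle(np.float32(Q)); print(c,rr,Q.mean(0),k.sum(),P[k][:,2].mean())
b=k&(g>85); 
c=np.array(c)
for a in [75,80,85,90,100]:
  b=k&(g>a)&(np.hypot(P[...,0]-c[0],P[...,1]-c[1])<.02); L=P[b][:,:2]
  if len(L)>3: print(a,len(L),np.degrees(np.arctan2(*(L.mean(0)-c)[::-1])))
z=T_tool(o); print(z[:3,:3].T@(np.append(Q.mean(0),.033)-o["tool_pos"])*1000)
E
```

```text
[ 0.61129477 -0.11700087  0.22445991] [ 0.61129475 -0.11705715  0.22450175]
(0.6138175129890442, -0.1161242201924324) 0.022476717829704285 [ 0.61395009 -0.11543045] 992 0.03739220799578306
75 240 4.790878792390516
80 76 63.961844181864386
85 61 80.54150133531542
90 52 82.27972507867625
100 38 83.2135532857639
[  1.78786576   2.54882528 191.45945525]
```

{"api": "arm_command", "payload": {
  "rows": [
    [[1.5,2.5,50],[0,0,0]],
    [[1.5,2.5,100],[0,0,0]],
    [[1.5,2.5,140],[0,0,0]],
    [[1.5,2.5,170],[0,0,0]],
    [[1.5,2.5,185],[0,0,0]],
    [[1.5,2.5,191],[0,0,0]],
    [[1.5,2.5,191],[0,0,0]],
    [[1.5,2.5,191],[0,0,0]]
  ]
}}

```text
t: 3.6
tool_pos: [0.6153, -0.1152, 0.0349]
ee_rot: [0.001, 0.732, 0.681, 0.001]
wrist_force: [0.4, 0.0, 0.6]
finger_gap: 0.752
finger_force: 0.0
```

{"api": "arm_command", "payload": {
  "rows": [
    [[0,0,0],[0,0,0]],
    [[0,0,0],[0,0,0]],
    [[0,0,0],[0,0,0]],
    [[0,0,0],[0,0,0]],
    [[0,0,0],[0,0,0]],
    [[0,0,0],[0,0,0]]
  ],
  "jaw": 0.8
}}

```text
t: 4.35
tool_pos: [0.6143, -0.1148, 0.0336]
ee_rot: [-0.0, 0.732, 0.681, -0.0]
wrist_force: [-1.8, -0.3, 3.1]
finger_gap: 0.461
finger_force: 30.0
```

{"api": "arm_command", "payload": {
  "rows": [
    [[0,0,-40],[0,0,0]],
    [[0,0,-90],[0,0,0]],
    [[0,0,-140],[0,0,0]],
    [[40,-16,-186],[0,0,0]],
    [[85,-33,-186],[0,0,0]],
    [[130,-51,-186],[0,0,0]],
    [[175,-68,-186],[0,0,0]],
    [[219,-86,-186],[0,0,0]],
    [[219,-86,-186],[0,0,0]],
    [[219,-86,-186],[0,0,0]]
  ]
}}

```text
t: 5.6
tool_pos: [0.5447, 0.1095, 0.2193]
ee_rot: [0.0, 0.732, 0.681, -0.0]
wrist_force: [-0.3, -0.7, -0.1]
finger_gap: 0.46
finger_force: 30.0
```

{"api": "arm_command", "payload": {
  "rows": [
    [[0,0,0],[0,0,0]],
    [[0,0,0],[0,0,0]],
    [[0,0,0],[0,0,0]]
  ]
}}

```text
t: 5.98
tool_pos: [0.5447, 0.1093, 0.2194]
ee_rot: [-0.0, 0.733, 0.681, -0.0]
wrist_force: [-0.1, 0.1, -1.1]
finger_gap: 0.465
finger_force: 30.0
```

```bash
python3 - <<'E'
from h import *
o=get_obs(); f,d=cams.grab_frame("wrist"); T=c2w("wrist",o); cv2.imwrite("pics/w2.png",f); np.savez("w2.npz",f=f,d=d,T=T)
print(o["tool_pos"],o["joints"],o["wrist_force"])
for n in ["shaft_tip","shaft_seat","red_mark","timer","knob_pointer","knob_mid"]:
  for r in finder.tip_of(n,"wrist")[:2]: P=w(T,r["centre"]);print(n,round(r["confidence"],2),P.round(4),proj("wrist",T,P).round())
E
```

```text
[0.54466161 0.10926184 0.21939885] [-6.10922934e-03  2.93621375e-02  1.80609954e+00 -5.06262015e-05
  1.30619970e+00  6.77014828e-02] [-0.05717556  0.09544729 -1.09403713]
shaft_tip 0.91 [0.5459 0.1909 0.0854] [274. 122.]
shaft_seat 0.69 [0.5456 0.1884 0.0652] [274. 125.]
red_mark 0.67 [0.5949 0.1877 0.0668] [322. 122.]
timer 0.8 [ 0.5457  0.188  -0.0026] [275. 124.]
knob_pointer 0.9 [ 0.6118 -0.235   0.0332] [339. 404.]
knob_pointer 0.76 [ 0.6711 -0.0232  0.0404] [382. 284.]
knob_mid 0.84 [0.5452 0.1048 0.2105] [279. 263.]
knob_mid 0.69 [ 0.6121 -0.211   0.0157] [336. 382.]
```

View pics/w2.png

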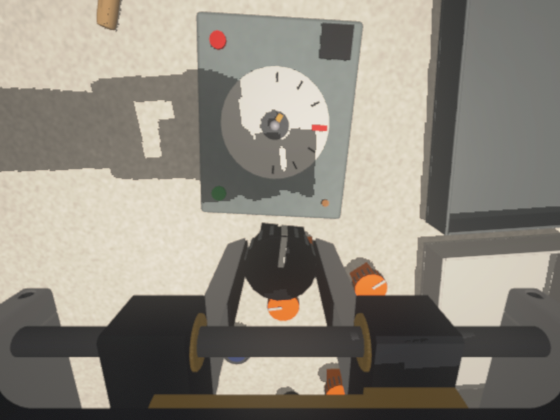

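The knob is held with its disc at (281,265) and pointer up. The brass key shows at (279,117), beside the post at (274,125). The red mark is at (319,128).

```bash
python3 - <<'E'
from h import *
z=np.load("w2.npz"); f,d,T=z["f"],z["d"],z["T"]
hsv=cv2.cvtColor(f,cv2.COLOR_BGR2HSV); v,u=np.mgrid[:420,:560]
P=np.einsum('ij,hwj->hwi',np.linalg.inv(KK("wrist")),np.dstack([u,v,np.ones_like(u)]).astype(float))*d[...,None]*[1,-1,-1]; P=P@T[:3,:3].T+T[:3,3]
near=np.hypot(u-274,v-123)
key=(near<16)&(hsv[...,1]>120)&(hsv[...,0]<30)&(hsv[...,2]>80)
print("key",key.sum(),P[key].mean(0)); uk,vk=u[key].mean(),v[key].mean(); print(uk,vk,plane("wrist",T,uk,vk,.076))
col=(near<30)&(P[...,2]>.0668)&(P[...,2]<.0715)
sh=(near<30)&(P[...,2]>.08)
c,r=cv2.minEnclosingCircle(np.float32(P[(near<30)&(P[...,2]>.0672)][:,:2])); print("collar",c,r,"post top",sh.sum(),P[sh].mean(0) if sh.any() else 0,P[sh][:,2].max() if sh.any() else 0)
# timer top rect
t=(abs(P[...,2]-.065)<.005)&(v<235); (cx,wh,a)=cv2.minAreaRect(np.float32(P[t][:,:2])); print("box",cx,wh,a,P[t][:,2].mean())
red=(abs(u-320)<12)&(abs(v-128)<8)&(hsv[...,1]>130)&((hsv[...,0]<8)|(hsv[...,0]>172)); print("red",red.sum(),plane("wrist",T,u[red].mean(),v[red].mean(),.0655))
k=(np.hypot(u-281,v-262)<50)&(P[...,2]>.215)&(abs(P[...,0]-.5447)<.0225)&(abs(P[...,1]-.109)<.03)
print("knobtop",k.sum(),np.median(P[k][:,2]),P[k][:,:2].min(0),P[k][:,:2].max(0),cv2.minEnclosingCircle(np.float32(P[k][:,:2])))
vis=cv2.resize(f[60:310,200:350],None,fx=2.4,fy=2.4,interpolation=cv2.INTER_CUBIC); cv2.imwrite("pics/w2c.png",vis)
E
```

```text
key 36 [0.55095154 0.19518653 0.08521075]
278.6666666666667 117.22222222222223 [0.55089596 0.19528993 0.076     ]
collar (0.5460942983627319, 0.1896975040435791) 0.029939834028482437 post top 92 [0.54699756 0.18878001 0.10909708] 0.3792036581499466
box (0.5465709567070007, 0.18832147121429443) (0.20008571445941925, 0.1601676493883133) 82.6775894165039 0.06497838056318342
red 74 [0.59181555 0.18218537 0.0655    ]
knobtop 4394 0.22337488761279467 [0.52224578 0.0860429 ] [0.56716856 0.13005939] ((0.5446007251739502, 0.10990166664123535), 0.024687768891453743)
```

View pics/w2c.png

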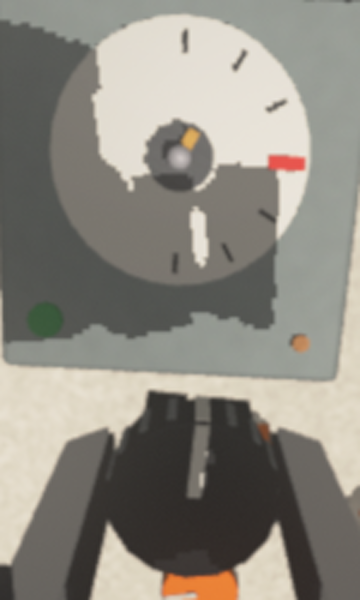

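```bash
python3 - <<'E'
from h import *
z=np.load("w2.npz"); T=z["T"]; f=z["f"]
q=lambda x,y,zz:plane("wrist",T,x/2.4+200-.2,y/2.4+60-.2,zz)
a=q(193,497,.2235);b=q(202,425,.2235);print(a,b,np.degrees(np.arctan2(*(b-a)[1::-1])))
c=q(179,157,.089); k=q(191,138,.076); print("post",c,"key",k)
v,u=np.mgrid[:420,:560]; W=np.zeros((420,560,2))
g=f.max(2).astype(float)
for y in range(235,272):
  r=g[y,268:300]; x=268+np.average(np.arange(32),weights=np.clip(r-np.median(r)-25,0,None)+1e-9); print(y,round(x,1),plane("wrist",T,x,y,.2235)[:2].round(4),round(r.max()))
E
```

```text
[0.54617328 0.10905498 0.2235    ] [0.54972098 0.12800097 0.2235    ] 79.39400829473078
post [0.54631989 0.18815878 0.089     ] key [0.5516003  0.19516424 0.076     ]
235 284.5 [0.5501 0.1291] 95
236 283.5 [0.5495 0.1286] 74
237 283.7 [0.5496 0.1279] 102
238 283.8 [0.5496 0.1273] 118
239 283.7 [0.5495 0.1267] 121
240 283.7 [0.5494 0.1261] 122
241 283.5 [0.5492 0.1255] 121
242 283.3 [0.5491 0.1249] 121
243 283.2 [0.549  0.1242] 121
244 283.0 [0.5489 0.1236] 122
245 283.0 [0.5488 0.123 ] 121
246 282.8 [0.5487 0.1224] 121
247 282.9 [0.5487 0.1217] 121
248 283.4 [0.5489 0.1211] 139
249 283.3 [0.5488 0.1205] 138
250 282.9 [0.5485 0.1198] 121
251 282.5 [0.5483 0.1192] 121
252 282.2 [0.5481 0.1186] 121
253 282.0 [0.5479 0.118 ] 121
254 281.9 [0.5477 0.1173] 121
255 281.7 [0.5476 0.1167] 121
256 281.9 [0.5477 0.1161] 126
257 282.4 [0.5479 0.1154] 164
258 282.4 [0.5479 0.1147] 179
259 282.3 [0.5478 0.1141] 180
260 282.2 [0.5477 0.1135] 179
261 282.0 [0.5475 0.1128] 177
262 281.7 [0.5473 0.1122] 161
263 281.2 [0.5469 0.1116] 129
264 280.8 [0.5466 0.1109] 120
265 280.5 [0.5465 0.1103] 121
266 280.5 [0.5464 0.1096] 118
267 280.6 [0.5464 0.109 ] 88
268 283.5 [0.5481 0.1082] 57
269 283.5 [0.548  0.1075] 49
270 283.5 [0.548  0.1069] 49
271 283.5 [0.5479 0.1062] 50
```

{"api": "arm_command", "payload": {
  "rows": [
    [[0,0,40],[0,0,0]],
    [[0,0,80],[0,0,4]],
    [[0,0,100],[0,0,8]],
    [[0,0,105],[0,0,8]],
    [[0,0,105],[0,0,8]],
    [[0,0,105],[0,0,8]],
    [[0,0,105],[0,0,8]]
  ]
}}

```text
t: 7.2
tool_pos: [0.5452, 0.1099, 0.1155]
ee_rot: [0.001, 0.778, 0.628, 0.001]
wrist_force: [0.0, -0.1, -0.1]
finger_gap: 0.461
finger_force: 30.0
```

```bash
python3 - <<'E'
from h import *
o=get_obs(); f,d=cams.grab_frame("wrist"); T=c2w("wrist",o); np.savez("w3.npz",f=f,d=d,T=T)
print(o["tool_pos"],o["ee_rot"],o["wrist_force"])
cv2.imwrite("pics/w3c.png",cv2.resize(f[60:310,190:360],None,fx=2.4,fy=2.4,interpolation=cv2.INTER_CUBIC))
for n in ["shaft_tip","shaft_seat","red_mark","knob_mid"]:
  for r in finder.tip_of(n,"wrist")[:1]: P=w(T,r["centre"]);print(n,round(r["confidence"],2),P.round(4),proj("wrist",T,P).round())
E
```

```text
[0.54515062 0.10990367 0.11552785] [5.91240105e-04 7.78003125e-01 6.28259668e-01 7.60241437e-04] [ 0.00714872 -0.08821628 -0.1431061 ]
shaft_tip 0.72 [0.5473 0.1909 0.0892] [253. 127.]
shaft_seat 0.71 [0.5463 0.1868 0.0625] [257. 132.]
red_mark 0.8 [0.5922 0.187  0.0678] [322. 118.]
knob_mid 0.9 [0.5437 0.1053 0.1037] [277. 262.]
```

View pics/w3c.png

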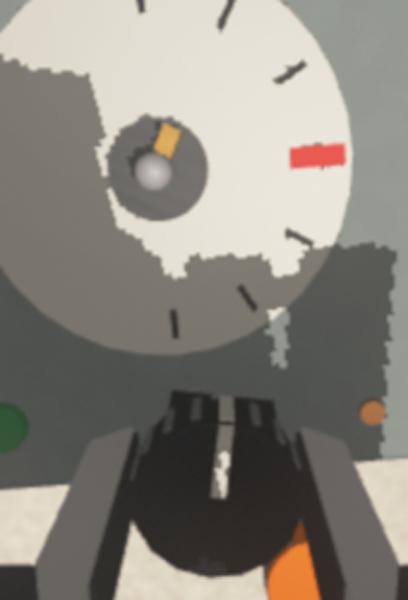

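Clear view: post ball at (153,170), brass key at (168,140), red mark at (318,157), and the knob pointer line from (219,497) to (226,425) (crop pixels).

```bash
python3 - <<'E'
from h import *
z=np.load("w3.npz"); T=z["T"]
q=lambda x,y,zz:plane("wrist",T,x/2.4+190-.2,y/2.4+60-.2,zz)
ang=lambda a,b:np.degrees(np.arctan2(*(b-a)[1::-1]))
p=q(153,171,.084); col=q(158,168.5,.069); k=q(168,140,.078); k1=q(173,125,.078);k0=q(161.5,156,.078); red=q(318,157,.0655)
print("post",p,"collar",col,"key",k,ang(p,k),ang(col,k),ang(k0,k1),"red",red,ang(col,red),np.linalg.norm(red-col))
zt=.1155+.0044
a=q(219.5,497,zt);b=q(226,423,zt);e=ang(a,b); print("line",a,b,e,"axis est",b[:2]-.021*np.array([np.cos(np.radians(e)),np.sin(np.radians(e))]))
E
```

```text
post [0.54636363 0.18830706 0.084     ] collar [0.54654353 0.18846693 0.069     ] key [0.55167035 0.19523384 0.078     ] 52.54367883692032 52.85127914885048 55.66821958474251 red [0.59214277 0.181842   0.0655    ] -8.266435935460368 0.04621071797781699
line [0.54736691 0.10966821 0.1199    ] [0.55298553 0.12854131 0.1199    ] 73.42146025145725 axis est [0.54699361 0.10841429]
```

{"api": "arm_command", "payload": {
  "rows": [
    [[0,0,-22],[0,0,0]],
    [[0,0,-26],[0,0,0]],
    [[30,-6.5,-26],[0,0,0]],
    [[60,-13,-26],[0,0,0]],
    [[78,-17,-26],[0,0,0]],
    [[78,-17,-26],[0,0,0]],
    [[78,-17,-26],[0,0,0]],
    [[78,-17,-26],[0,0,0]],
    [[78,-17,-26],[0,0,0]]
  ]
}}

```text
t: 8.57
tool_pos: [0.5444, 0.1891, 0.1405]
ee_rot: [0.0, 0.778, 0.628, -0.0]
wrist_force: [-0.8, 0.3, -0.4]
finger_gap: 0.462
finger_force: 30.0
```

```bash
python3 - <<'E'
from h import *
o=get_obs(); 
for c in ["top","scene"]:
  f,d=cams.grab_frame(c); cv2.imwrite(f"pics/{c}1.png",f)
o=get_obs(); print(o["tool_pos"],o["ee_rot"],o["wrist_force"],o["joints"])
f,d=cams.grab_frame("wrist"); np.savez("w4.npz",f=f,d=d,T=c2w("wrist",o))
f=cv2.imread("pics/scene1.png"); cv2.imwrite("pics/s1c.png",cv2.resize(f[190:310,320:460],None,fx=5,fy=5,interpolation=cv2.INTER_CUBIC))
E
```

```text
[0.54436549 0.18930361 0.14050065] [3.65454651e-05 7.78275823e-01 6.27922560e-01 1.09168889e-05] [-0.17958966 -0.05087864 -1.04418806] [ 1.38058582e-01  1.65444092e-01  1.81250711e+00 -5.59978764e-05
  1.16358510e+00  3.51114998e-01]
```

View pics/s1c.png

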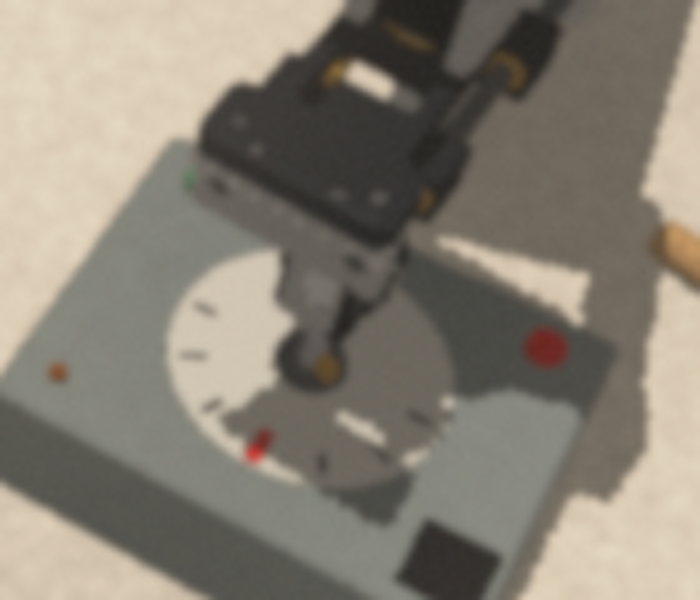

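{"api": "arm_command", "payload": {
  "rows": [
    [[0.6,0.4,8],[0,0,0]],
    [[0.6,0.4,14],[0,0,0]],
    [[0.6,0.4,17],[0,0,0]],
    [[0.6,0.4,19],[0,0,0]],
    [[0.6,0.4,20],[0,0,0]],
    [[0.6,0.4,20],[0,0,0]]
  ]
}}

```text
t: 9.48
tool_pos: [0.5448, 0.1902, 0.1205]
ee_rot: [0.0, 0.778, 0.628, 0.0]
wrist_force: [0.7, 0.4, -1.0]
finger_gap: 0.457
finger_force: 30.0
```

{"api": "arm_command", "payload": {
  "rows": [
    [[0,0,1],[0,0,0]],
    [[0,0,2],[0,0,0]],
    [[0,0,3],[0,0,0]],
    [[0,0,4],[0,0,0]],
    [[0,0,4],[0,0,0]]
  ]
}}

```text
t: 10.1
tool_pos: [0.5447, 0.1902, 0.1163]
ee_rot: [-0.0, 0.778, 0.628, -0.0]
wrist_force: [0.9, 0.1, -0.1]
finger_gap: 0.459
finger_force: 30.0
```

{"api": "arm_command", "payload": {
  "rows": [
    [[0,0,1],[0,0,0]],
    [[0,0,2],[0,0,0]],
    [[0,0,3],[0,0,0]],
    [[0,0,3.6],[0,0,0]],
    [[0,0,4.2],[0,0,0]],
    [[0,0,4.2],[0,0,0]],
    [[0,0,4.2],[0,0,0]]
  ]
}}

```text
t: 10.98
tool_pos: [0.5448, 0.1902, 0.1123]
ee_rot: [0.0, 0.778, 0.628, 0.0]
wrist_force: [-0.1, 0.2, -0.7]
finger_gap: 0.463
finger_force: 30.0
```

{"api": "arm_command", "payload": {
  "rows": [
    [[0,0,0.5],[0,0,0]],
    [[0,0,1],[0,0,0]],
    [[0,0,1],[0,0,0]],
    [[0,0,1],[0,0,0]]
  ]
}}

```text
t: 11.48
tool_pos: [0.5449, 0.1902, 0.1115]
ee_rot: [0.0, 0.778, 0.628, 0.0]
wrist_force: [-1.7, -0.5, 2.4]
finger_gap: 0.463
finger_force: 30.0
```

Contact came exactly at key-top height. Now a light press and a slow turn.

{"api": "arm_command", "payload": {
  "rows": [
    [[0,0,0.4],[0,0,1]],
    [[0,0,0.6],[0,0,2]],
    [[0,0,0.6],[0,0,3.5]],
    [[0,0,0.6],[0,0,5]],
    [[0,0,0.6],[0,0,6.5]],
    [[0,0,0.6],[0,0,8]],
    [[0,0,0.6],[0,0,8]]
  ]
}}

```text
t: 12.35
tool_pos: [0.545, 0.1904, 0.1109]
ee_rot: [-0.0, 0.82, 0.572, 0.0]
wrist_force: [-1.7, 0.7, 4.5]
finger_gap: 0.464
finger_force: 30.0
```

{"api": "arm_command", "payload": {
  "rows": [
    [[0,0,0.3],[0,0,1]],
    [[0,0,0.3],[0,0,2]],
    [[0,0,0.3],[0,0,3]],
    [[0,0,0.3],[0,0,4]],
    [[0,0,0.3],[0,0,5]],
    [[0,0,0.3],[0,0,6]],
    [[0,0,0.3],[0,0,7]],
    [[0,0,0.3],[0,0,7]]
  ]
}}

```text
t: 13.35
tool_pos: [0.5447, 0.19, 0.1101]
ee_rot: [0.0, 0.853, 0.521, -0.0]
wrist_force: [1.4, -0.9, -0.5]
finger_gap: 0.459
finger_force: 30.0
```

Force vanished, so the key has met the keyway. Lowering gently.

{"api": "arm_command", "payload": {
  "rows": [
    [[0,0,0.5],[0,0,0]],
    [[0,0,1],[0,0,0.5]],
    [[0,0,1.5],[0,0,1]],
    [[0,0,2],[0,0,1]],
    [[0,0,2],[0,0,1]]
  ]
}}

```text
t: 13.98
tool_pos: [0.5448, 0.1902, 0.1083]
ee_rot: [-0.0, 0.858, 0.514, -0.0]
wrist_force: [0.9, -0.1, -0.6]
finger_gap: 0.46
finger_force: 30.0
```

{"api": "arm_command", "payload": {
  "rows": [
    [[0,0,1],[0,0,0]],
    [[0,0,2],[0,0,0]],
    [[0,0,3],[0,0,0]],
    [[0,0,4],[0,0,0]],
    [[0,0,4.7],[0,0,0]],
    [[0,0,4.7],[0,0,0]],
    [[0,0,4.7],[0,0,0]]
  ]
}}

```text
t: 14.85
tool_pos: [0.5448, 0.1902, 0.1036]
ee_rot: [0.0, 0.858, 0.514, 0.0]
wrist_force: [1.9, -1.3, -0.2]
finger_gap: 0.463
finger_force: 30.0
```

{"api": "arm_command", "payload": {
  "rows": [
    [[0,0,0.5],[0,0,0]],
    [[0,0,1],[0,0,0]],
    [[0,0,1.4],[0,0,0]],
    [[0,0,1.4],[0,0,0]],
    [[0,0,1.4],[0,0,0]]
  ]
}}

```text
t: 15.48
tool_pos: [0.5449, 0.1902, 0.1026]
ee_rot: [0.0, 0.858, 0.514, 0.0]
wrist_force: [-0.5, -0.6, 4.4]
finger_gap: 0.464
finger_force: 30.0
```

Home: TCP is at the predicted 0.1026 m. Now turning the dial on, about 64° clockwise.

{"api": "arm_command", "payload": {
  "rows": [
    [[0,0.1,-0.4],[0,0,3]],
    [[0,0.2,-0.4],[0,0,7]],
    [[0,0.2,-0.4],[0,0,11]],
    [[-0.1,0.3,-0.4],[0,0,15]],
    [[-0.1,0.4,-0.4],[0,0,19]],
    [[-0.1,0.5,-0.4],[0,0,23]],
    [[-0.1,0.5,-0.4],[0,0,27]],
    [[-0.2,0.6,-0.4],[0,0,31]],
    [[-0.2,0.6,-0.4],[0,0,32]]
  ]
}}

```text
t: 16.6
tool_pos: [0.5449, 0.1905, 0.1026]
ee_rot: [-0.001, 0.966, 0.257, -0.0]
wrist_force: [-0.5, 2.9, 1.5]
finger_gap: 0.459
finger_force: 30.0
```

{"api": "arm_command", "payload": {
  "rows": [
    [[-0.1,0.1,0],[0,0,4]],
    [[-0.1,0.2,0],[0,0,8]],
    [[-0.1,0.2,0],[0,0,12]],
    [[-0.1,0.3,0],[0,0,16]],
    [[-0.1,0.4,0],[0,0,20]],
    [[-0.1,0.5,0],[0,0,24]],
    [[-0.2,0.6,0],[0,0,28]],
    [[-0.2,0.6,0],[0,0,32]],
    [[-0.2,0.6,0],[0,0,32]]
  ]
}}

```text
t: 17.73
tool_pos: [0.5456, 0.1901, 0.1026]
ee_rot: [-0.001, 1.0, -0.018, 0.0]
wrist_force: [1.6, 5.2, 0.1]
finger_gap: 0.462
finger_force: 30.0
```

```bash
cat > look.py <<'E'
from h import *
import sys
o=get_obs(); f,d=cams.grab_frame("wrist"); T=c2w("wrist",o); np.savez("w5.npz",f=f,d=d,T=T)
print(o["tool_pos"],o["ee_rot"],o["wrist_force"],o["joints"])
cv2.imwrite(sys.argv[1],f)
E
python3 look.py pics/w5.png
```

```text
[0.54555856 0.19006493 0.10261446] [-1.03656632e-03  9.99830197e-01 -1.83931854e-02  4.38709129e-04] [1.64322923 5.17715319 0.08645746] [0.13819564 0.21876265 1.82838156 0.00215164 1.09325939 1.74479269]
```

View pics/w5.png

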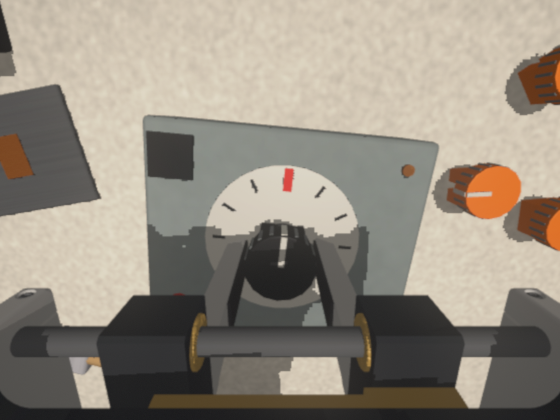

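The held knob's disc is at (281,262), and its pointer runs from (281,266) to (284,235), almost toward the red mark at (288,180). Checking the angle.

```bash
python3 - <<'E'
from h import *
z=np.load("w5.npz"); T=z["T"]; f=z["f"]; g=f.max(2).astype(float); zt=.107
L=[]
for y in range(238,266):
  r=g[y,268:298]; wt=np.clip(r-np.median(r)-25,0,None)+1e-9; L.append(plane("wrist",T,268+np.average(np.arange(30),weights=wt),y,zt)[:2])
L=np.array(L); s=np.polyfit(L[:,0],L[:,1],1); print("pointer",np.degrees(np.arctan(s[0])),L[0],L[-1],np.abs(np.polyval(s,L[:,0])-L[:,1]).max())
hsv=cv2.cvtColor(f,cv2.COLOR_BGR2HSV); v,u=np.mgrid[:420,:560]
red=(abs(u-288)<12)&(abs(v-180)<16)&(hsv[...,1]>130)&((hsv[...,0]<8)|(hsv[...,0]>172))
R_=plane("wrist",T,u[red].mean(),v[red].mean(),.0655); print(red.sum(),R_,np.degrees(np.arctan2(*(R_[:2]-[.5464,.1884])[::-1])))
E
```

```text
pointer -8.15262873810699 [0.56595879 0.1863844 ] [0.54885468 0.1889492 ] 0.0002908303102768517
175 [0.59185139 0.1822709  0.0655    ] -7.679984493839218
```

Pointer is at −8.2° and the red mark direction is −7.7°. Relieving the side force, then releasing and lifting.

{"api": "arm_command", "payload": {
  "rows": [
    [[0,-0.4,0],[0,0,0]],
    [[0,-0.8,0],[0,0,0]],
    [[0,-0.8,0],[0,0,0]]
  ]
}}

```text
t: 18.15
tool_pos: [0.5456, 0.1901, 0.1027]
ee_rot: [-0.0, 1.0, -0.019, 0.0]
wrist_force: [2.5, 3.5, -0.5]
finger_gap: 0.461
finger_force: 30.0
```

{"api": "arm_command", "payload": {
  "rows": [
    [[0,0,0],[0,0,0]],
    [[0,0,0],[0,0,0]],
    [[0,0,0],[0,0,0]],
    [[0,0,0],[0,0,0]],
    [[0,0,-10],[0,0,0]],
    [[0,0,-40],[0,0,0]],
    [[0,0,-80],[0,0,0]],
    [[-40,0,-110],[0,0,0]],
    [[-40,0,-110],[0,0,0]],
    [[-40,0,-110],[0,0,0]]
  ],
  "jaw": 0.25
}}

```text
t: 19.4
tool_pos: [0.5055, 0.1914, 0.2126]
ee_rot: [0.0, 1.0, -0.019, 0.0]
wrist_force: [-0.3, 0.6, 0.4]
finger_gap: 0.755
finger_force: 0.0
```

```bash
python3 look.py pics/w6.png; python3 -c "
import cv2;f=cv2.imread('pics/w6.png');cv2.imwrite('pics/w6c.png',f)"
```

```text
[0.50550788 0.19138852 0.2125869 ] [ 4.34945710e-05  9.99820954e-01 -1.89221132e-02  1.03715283e-04] [-0.33315377  0.62743569  0.36376215] [ 1.52135772e-01 -4.81216134e-04  1.84913050e+00 -1.25863458e-04
  1.29275378e+00  1.76081312e+00]
```

View pics/w6.png

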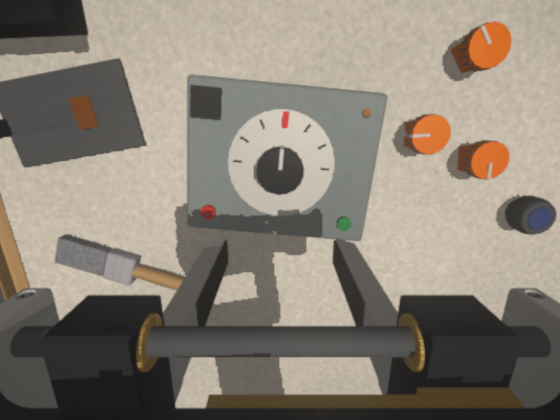

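The knob sits on the shaft at (280,170), with its pointer up toward the red mark at (285,119) and the jaws clear. A numeric check of height and angle, then hand in if good.

```bash
python3 - <<'E'
from h import *
z=np.load("w6.npz") if 0 else np.load("w5.npz"); T,f,d=z["T"],z["f"],z["d"]
v,u=np.mgrid[:420,:560]
P=np.einsum('ij,hwj->hwi',np.linalg.inv(KK("wrist")),np.dstack([u,v,np.ones_like(u)]).astype(float))*d[...,None]*[1,-1,-1]; P=P@T[:3,:3].T+T[:3,3]
k=(np.hypot(u-280,v-170)<30)&(P[...,2]>.099); c=P[k][:,:2].mean(0); zt=np.median(P[k][:,2])
b=(np.hypot(u-281,v-158)<14)&(f.max(2)>120)&k; L=P[b][:,:2]; a=np.degrees(np.arctan2(*(L.mean(0)-c)[::-1])); s=np.polyfit(L[:,0],L[:,1],1)[0]
print(c,zt,"expect .107",a,np.degrees(np.arctan(s)),b.sum())
if abs(zt-.107)<.003 and abs(np.degrees(np.arctan(s))+7.7)<5: print(manip.hand_in())
E
```

```text
[0.54734998 0.1887284 ] 0.10647219757818449 expect .107 -6.674815321554662 -9.11248978089123 117
the job is handed in; nothing more can be done
None
```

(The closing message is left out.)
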